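# Set the telescoping support post and lay the bar level for engraving

### The job

Get the brass bar ready for laser engraving: twist the orange head of the telescoping post counter-clockwise (seen from above) to unlock it, draw it up a few millimetres past level with the support block standing next to it, and twist it fully back, so that on release it settles, locked, on the step that is level with that block. Then take the bar from its wooden rack and set it down gently across the post and that block, so that it rests level on both. Leave the other things on the bench as they are.

Things in the scene. Friction and masses are not known exactly. Their poses are not given: they have to be found in the camera images.
- block_a_top (a point): Centre of the flat top face (80 x 80 mm) of support block A, an aluminium block with red bands, 147 mm high, with a 90 mm square foot, fixed to the bench. z up, sides along x and y. One of the three blocks (which one changes) stands 150 to 240 mm from the post, on its -y side: that one is used; the other two stand over 270 mm from the post.
- block_a: Support block A; origin on the bench under its centre.
- block_b_top (a point): Centre of the flat top face (80 x 80 mm) of support block B, an aluminium block with red bands, 165 mm high, with a 90 mm square foot, fixed to the bench. z up, sides along x and y. One of the three blocks (which one changes) stands 150 to 240 mm from the post, on its -y side: that one is used; the other two stand over 270 mm from the post.
- block_b: Support block B; origin on the bench under its centre.
- block_c_top (a point): Centre of the flat top face (80 x 80 mm) of support block C, an aluminium block with red bands, 183 mm high, with a 90 mm square foot, fixed to the bench. z up, sides along x and y. One of the three blocks (which one changes) stands 150 to 240 mm from the post, on its -y side: that one is used; the other two stand over 270 mm from the post.
- block_c: Support block C; origin on the bench under its centre.
- post_top (a point): Centre of the flat top face of the orange wing head of the telescoping post. The head is 54 mm long along this point's x axis, 16 mm wide along its y, 28 mm high (it reaches 28 mm down from this point); grip it across the 16 mm width, about half-way up. x and y turn with the head, z is up. White marks on the head and on the collar line up when it is locked.
- post_twist (a joint): Twist of the post's head and rod in rad: 0 = fully locked, at its stop (the start); grows counter-clockwise seen from above, to a stop at 1.3. Above 0.7 the rod slides freely, and sinks by its own weight (2.5 N) if let go. Below 0.5 a lug on the rod stands between steps inside the tube: let go, the rod rests on the step below; it can be lifted at most 9 mm off it.
- post_slide (a joint): How far the rod is drawn out, m, 0 to 0.075; the head's top is 0.125 + this above the bench. At rest on its four locking steps it reads about 0.0035 (the start), 0.0215, 0.0395, 0.0575: the last three bring the top level with blocks A, B and C. Hold the rod 0 to 9 mm above that reading, best about 4 mm, to twist it in over a step; it drops onto the step when released.
- bar_center (a point): Centre of the loose brass-coloured flat bar, 280 mm long along this point's x axis, 30 mm wide along y, 16 mm thick along z, 0.25 to 0.5 kg. It starts lying on two wooden strips (30 mm high, 75 mm either side of the rack's centre, rack 200 x 70 mm); grip it across its 30 mm width near the middle. The strips leave room for fingertips beneath.
- bar: The same bar; origin at the centre of its underside, axes as for bar_center.
- post: The telescoping post: an 18 mm steel rod in a fixed black upright tube (48 mm across, collar 56 mm across reaching 92 mm up, foot disc 84 mm across). Origin on the bench under its axis. Its x axis is where the head's x axis points when locked.
- driver: Bystander, leave it alone: red-handled screwdriver, lying; origin at its underside.
- tin: Bystander, leave it alone: low metal tin, 52 mm across, 45 mm high; origin at its underside.
- calliper: Bystander, leave it alone: calliper, 170 mm long, lying flat; origin at its underside.
- tape: Bystander, leave it alone: blue tape roll, 76 mm across, 20 mm high; origin at its underside.
- pen_pot: Bystander, leave it alone: grey open pot, 72 mm across, 90 mm high; origin at its underside.
- phone: Bystander, leave it alone: black phone, 75 x 150 x 9 mm, lying flat; origin at its underside.
- cleaner: Bystander, leave it alone: white bottle with blue cap, 60 mm across, 150 mm high; origin at its underside.
Mind the look-alikes: they are no part of the job. What is shaped like the block_b but purple is not meant.

How it is judged:
By the outcome, as a careful person would: the job done as asked, in the order asked, and still so for the second after the job is handed in, with the robot touching nothing.
It also fails if it takes over 61 s, if anything falls off the work surface, if the arm or the gripper's body presses on something with over 40 N, if the wrist force passes 120 N, or if a joint passes its speed limit or range.

### The arm

A 6-joint arm with a two-finger parallel gripper is mounted at the origin on the work surface. World frame = base frame: x ahead of the robot, y to its left, z up, the work surface at z = 0. Lengths are in m, angles in rad, forces in N, time in s.
With the tool pointing down it reaches from about 0.35 to 0.975 m from the base axis. Payload 4.9 kg.
Tool frame: the origin (TCP) lies on the centre line of the jaws, within the pads' length; the fingertips stand ctrl.nose_length ahead of it and the grasp point (between the pads) lies 2 mm behind it (ctrl.nose_length is the distance from the TCP to the fingertips, in m); z points along the fingers, y is the direction in which the jaws open and shut (so a half turn about z gives the same grasp; the last joint's range is limited). The gripper opens to 85 mm and grips with 20 to 120 N. Pads are 22 mm wide; open, the fingers measure 114 mm over their backs; the gripper's body (76 mm by 85 mm) begins 54 mm behind the grasp point. The pads swing forward as they close: fully open they stand 13 mm farther back than shut.
Start: joints at [1.219, 0.053, 1.613, -0, 1.476, -0.119], TCP at [0.144, 0.608, 0.248] pointing down, gripper open.
Joint ranges: [-3.01, 3.01], [-1.01, 2.22], [0.06, 2.58], [-1.02, 4.17], [0.09, 2.62], [-3.14, 3.14]. Speed limits (rad/s): [2.57, 2.57, 3.14, 3.14, 3.14, 3.14].

### API

Orientations are given as a rotation vector (axis times angle).
In Python, from station import sensors, get_image, order, ctrl gives the robot as it stands.
- The arm moves only by the tool move_arm, never from a script. Its argument "increments" is a list of rows, each a list of 5 numbers: the shift along the tool's x, y, z in cm, then the turn about the tool's z in degrees, then the finger opening in cm, from 0 to 8.54. In form: [[dx, dy, dz, twist, gripper], ...]. A call has 1 to 5 rows; each row is the pose to reach, as a shift and turn from the pose commanded when the call began, along the tool's axes at that moment; what a row does not reach only later rows make up. A row lasts 1/8 s, in which the tool goes at most 62.5 mm and 10.7 degrees, less where a joint would pass 70% of its speed; a pose out of reach is approached as far as the arm can. A call with a gripper value outside its range is refused whole. The fingers move at their own pace and stop on an object; "newtons" is the grip in N (left out, the last holds). Time passes only in rows, so rows that repeat a pose let the fingers close. It gives the time, the measured TCP pose, the force and the opening at its end, in the units of the state.
- sensors.get_obs(): the state, without advancing time (a new reading comes with each control period).
- get_image(name): name is "scene" or "top" or "wrist"; returns a dict with "image" (384x512x3 uint8, red, green, blue), "K" (3x3 intrinsics, pixels), "R" (3x3) and "t" (3): a world point X has camera coordinates R X + t. Camera axes: x right, y down, z forward; pixel columns grow to the right and rows downward; lengths in m; the calibration is good to about 2 mm. The wrist camera is an equidistant fisheye: a pixel r from the principal point sees the ray r / f radians off the axis. A picture is of the moment at which its call begins. There is no depth.
- order.finish_job(): hands the job in, once; it reports no verdict.
The state is a dict: "t": time; "q": joint angles; "dq": joint speeds; "effort": joint torques, N m; "tool_pos": TCP position; "tool_rot": TCP orientation; "contact_force": force on the tool from outside, world axes, zero at the start; "wrist_torque": the same for the moment, N m; "opening": finger opening in m.
Only numpy, scipy, OpenCV 4.12 (cv2) and the standard library are available. Lean on these libraries where they do the work, as an engineer would, in place of code of your own. Each camera call takes 0.05 s, during which the arm holds its last target.

## Working session

There is one attempt and no reset: what is moved stays moved. The work goes in short steps, Python scripts to look and compute and a tool call to move; the robot and the scene stay as the last step left them, time stands still between calls to the robot, and variables do not carry over. Pictures are saved under pics/ and viewed, and the job is handed in when it is done.

Besides the shell and the picture viewer there is one more tool, called by a JSON object that holds its "name" and its "arguments". move_arm: Moves the arm, as the interface text tells. Its arguments: {"type":"object","properties":{"increments":{"type":"array"},"newtons":{"type":"number"}},"required":["increments"]}

```bash
ls; mkdir -p pics; python3 - <<'E'
from station import sensors,get_image,order,ctrl
import cv2
for n in ("scene","top","wrist"):
    d=get_image(n); cv2.imwrite(f"pics/{n}0.png",d["image"][:,:,::-1])
    import pickle; pickle.dump(d,open(f"{n}0.pkl","wb"))
    print(n,d["K"].tolist(),d["R"].round(4).tolist(),d["t"].round(4).tolist())
print(ctrl.nose_length, sensors.get_obs())
E
```

```text
pics
scene [[454.0013543020638, 0.0, 254.9237285832869], [0.0, 454.0013543020638, 203.75769239610685], [0.0, 0.0, 1.0]] [[-0.582, 0.8131, -0.013], [0.599, 0.4178, -0.6831], [-0.55, -0.4053, -0.7302]] [0.3901, -0.2272, 1.9601]
top [[371.69450641098143, 0.0, 251.39021651042492], [0.0, 371.69450641098143, 192.5859145425686], [0.0, 0.0, 1.0]] [[0.01, -0.9998, -0.0163], [-0.9838, -0.0069, -0.1793], [0.1792, 0.0178, -0.9837]] [-0.0415, 0.605, 1.0641]
wrist [[297.3186396354542, 0.0, 254.32915545110345], [0.0, 297.3186396354542, 192.599713831361], [0.0, 0.0, 1.0]] [[0.2311, 0.9729, -0.0016], [0.9231, -0.2187, 0.3164], [0.3074, -0.0746, -0.9486]] [-0.6237, -0.0405, 0.3798]
0.017 {'t': 0.15, 'q': array([ 1.21903235e+00,  5.32659839e-02,  1.61399998e+00,  5.19106807e-06,
        1.47599403e+00, -1.18989884e-01]), 'dq': array([-0.00028108, -0.00136675, -0.00411424, -0.00015553,  0.00384548,
        0.00193702]), 'effort': array([ 2.42691294e-04, -3.94238055e+01, -3.70723844e+01, -1.18385378e-04,
        4.60535550e-03,  3.04477135e-05]), 'tool_pos': array([0.14400403, 0.60770537, 0.24729495]), 'tool_rot': array([-3.64770676e-01, -3.11994643e+00,  2.54462534e-03]), 'contact_force': array([ 0.54891496, -0.68210059, -0.24894091]), 'wrist_torque': array([ 0.01498147, -0.01027408,  0.0166229 ]), 'opening': 0.08577094139193185}
```

View pics/scene0.png

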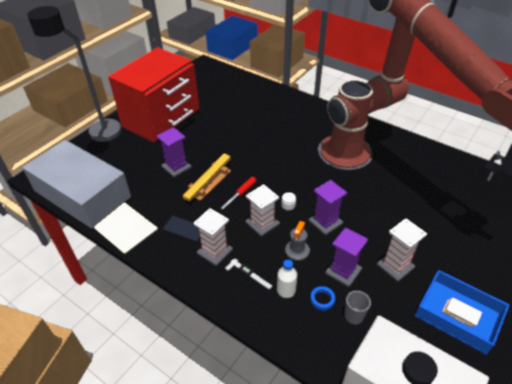

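View pics/top0.png

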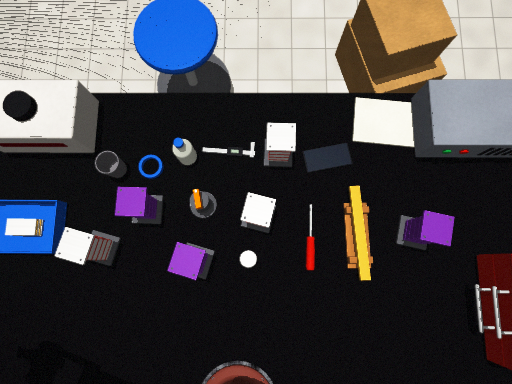

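View pics/wrist0.png

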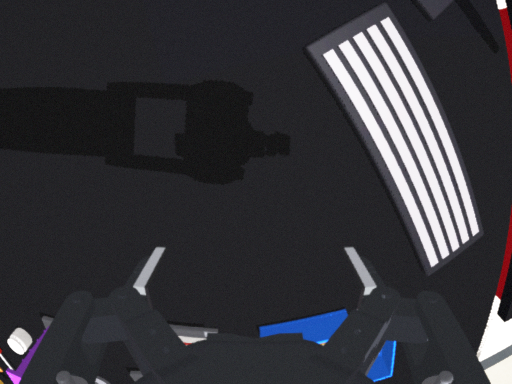

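```bash
cat > h.py <<'E'
import numpy as np,cv2,pickle
def ray(d,uv):
    K,R,t=d["K"],d["R"],d["t"]
    r=R.T@np.linalg.inv(K)@np.array([uv[0],uv[1],1.]); return -R.T@t, r/np.linalg.norm(r)
def plane(d,uv,z):
    c,r=ray(d,uv); return c+r*(z-c[2])/r[2]
def tri(d1,u1,d2,u2):
    c1,r1=ray(d1,u1);c2,r2=ray(d2,u2)
    A=np.stack([r1,-r2],1);s=np.linalg.lstsq(A,c2-c1,rcond=None)[0]
    p,q=c1+s[0]*r1,c2+s[1]*r2; return (p+q)/2,np.linalg.norm(p-q)
def proj(d,X):
    p=d["K"]@(d["R"]@np.asarray(X,float)+d["t"]); return p[:2]/p[2]
def blobs(m,amin=20):
    n,l,s,c=cv2.connectedComponentsWithStats(m.astype(np.uint8))
    out=[]
    for i in range(1,n):
        if s[i,4]>=amin:
            cn=max(cv2.findContours((l==i).astype(np.uint8),0,2)[0],key=cv2.contourArea)
            out.append((c[i],s[i,4],cv2.minAreaRect(cn),cn))
    return out
def hsv(d): return cv2.cvtColor(d["image"],cv2.COLOR_RGB2HSV).astype(int)
E
python3 - <<'E'
from h import *
T=pickle.load(open("top0.pkl","rb"));S=pickle.load(open("scene0.pkl","rb"))
for n,d in(("top",T),("scene",S)):
    H=hsv(d); h,s,v=H[...,0],H[...,1],H[...,2]
    for nm,m in (("white",(s<30)&(v>215)),("orange",(h>=8)&(h<=18)&(s>200)&(v>190)),("yellow",(h>=20)&(h<=30)&(s>150)&(v>150))):
        for c,a,r,cn in blobs(m,15):
            if (n=="top" and c[1]<300 and c[1]>95) or (n=="scene" and c[1]>100): print(n,nm,c.round(1),a,np.round(r[0],1),np.round(r[1],1),round(r[2],1))
def crop(d,x0,y0,x1,y1,f,fn): cv2.imwrite(fn,cv2.resize(d["image"][y0:y1,x0:x1,::-1],None,fx=f,fy=f,interpolation=cv2.INTER_CUBIC))
crop(T,165,110,305,260,4,"pics/t1.png"); crop(S,180,170,340,290,5,"pics/s1.png")
E
```

```text
top white [ 41.1 108.5] 3416 [ 38.  108.5] [57. 76.] 90.0
top white [383.  121.7] 2504 [384.3 121.6] [61.5 43.3] 5.2
top white [280.9 136.1] 757 [281.  136.5] [27. 28.] 90.0
top white [250.2 150.3] 73 [250.8 150.3] [ 9.9 14.8] 45.0
top white [214.8 149.8] 85 [214.5 149.8] [23.2  3.5] 4.4
top white [258.1 209.3] 813 [258.1 209.3] [28.9 28.6] 14.0
top white [310.5 219.4] 52 [310.5 220. ] [30.  1.] 90.0
top white [ 20.3 226.5] 465 [ 20.  226.5] [15. 30.] 90.0
top white [ 73.8 245.2] 892 [ 73.7 245.1] [29.7 31.9] 18.4
top white [247.7 258.4] 209 [247.5 258.5] [15. 15.] 90.0
top orange [196.9 198.6] 81 [196.7 198.1] [17.9  5.2] 81.3
top yellow [359.8 232.9] 941 [359.9 232.5] [94.7 10.1] 83.3
scene white [447.8 126.1] 4026 [441.9 123.7] [141.9  34.6] 19.5
scene white [262.  196.1] 375 [262.1 196.1] [18.6 23.9] 56.3
scene white [288.6 197.3] 91 [288.5 197. ] [ 8. 11.] 90.0
scene white [124.7 227.3] 1573 [125.2 227.2] [40.4 46.6] 51.0
scene white [210.6 221.2] 451 [210.8 220.8] [20.5 25.5] 45.0
scene white [ 86.5 315.5] 13090 [ 86.  329.9] [277.5  90.9] 39.5
scene white [407.7 232.3] 507 [407.8 232.2] [29.6 19.8] 36.9
scene white [ 77.8 242.1] 424 [ 75.7 239.2] [32.4 20.7] 50.2
scene white [233.3 263.7] 43 [233.  265.5] [ 7.8 10.6] 45.0
scene white [287.2 275.8] 144 [287. 276.] [10. 16.] 90.0
scene white [260.2 280.1] 52 [260.4 280.1] [20.8  2.5] 33.7
scene white [463.9 310.7] 427 [463.8 310.5] [33.4 13.1] 28.3
scene white [405.  357.7] 4129 [418.1 372.5] [127.7  60.6] 29.2
scene orange [299.9 226.1] 50 [299.4 226.7] [ 4.9 11.6] 26.6
scene yellow [206.2 175.9] 443 [206.5 176. ] [ 7.8 60.1] 45.0
```

View pics/t1.png

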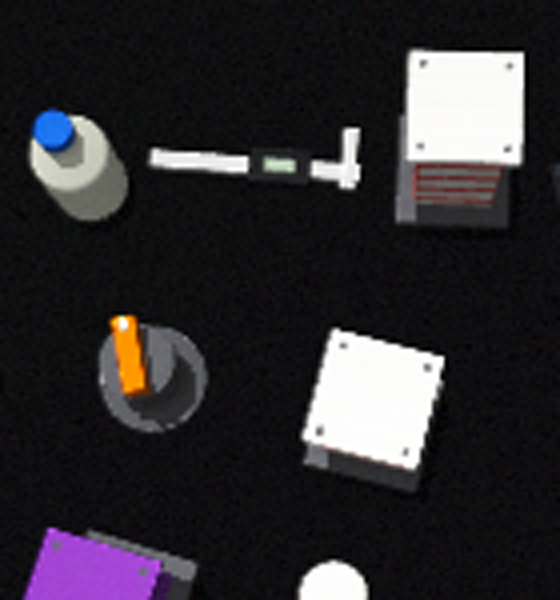

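View pics/s1.png

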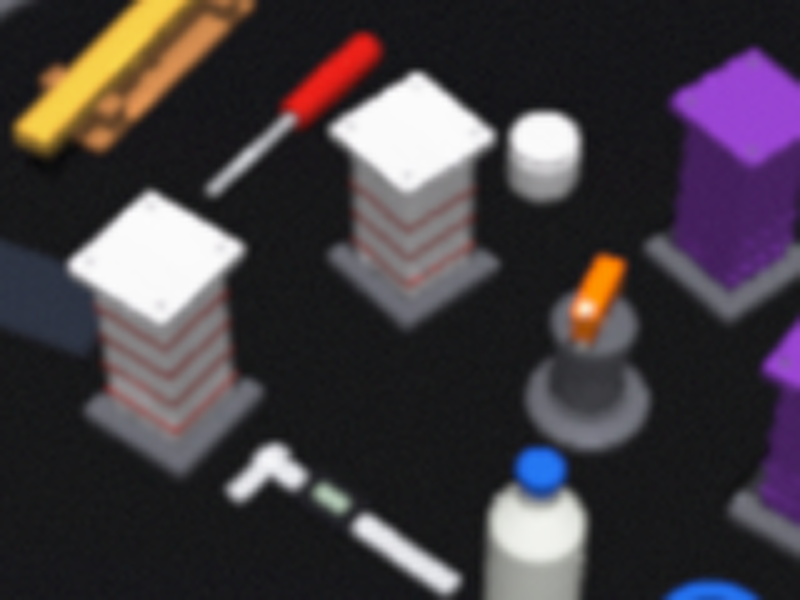

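```bash
python3 - <<'E'
from h import *
T=pickle.load(open("top0.pkl","rb"));S=pickle.load(open("scene0.pkl","rb"))
for n,a,b in (("near",(258.1,209.3),(262,196.1)),("n2",(280.9,136.1),(210.6,221.2)),("n3",(73.8,245.2),(407.7,232.3)),("bar",(359.8,232.9),(206.2,175.9)),("head",(196.9,198.6),(299.9,226.1))):
    X,e=tri(T,a,S,b);print(n,X.round(4),round(e,4))
for z in (.147,.165,.183): print(z,plane(T,(258.1,209.3),z).round(4),plane(S,(262,196.1),z).round(4))
print('post',plane(T,(196.9,198.6),.1285),plane(S,(299.9,226.1),.1285))
# size of near top per height
H=hsv(T);m=(H[...,1]<30)&(H[...,2]>130)
for c,a,r,cn in blobs(m,300):
    if abs(c[0]-258)<6 or abs(c[0]-281)<6 or abs(c[0]-74)<6:
        bx=cv2.boxPoints(r)
        for z in (.147,.165,.183):
            P=np.array([plane(T,p,z)[:2] for p in bx]); print(c.round(1),z,np.linalg.norm(P-np.roll(P,1,0),axis=1).round(4), a)
# axes
def axis(uvs,z): 
    pass
h,s,v=H[...,0],H[...,1],H[...,2]
for nm,m,z in (("orange",(h>=6)&(h<=19)&(s>180)&(v>150),.1285),("yellow",(h>=20)&(h<=30)&(s>150)&(v>150),.046)):
    for c,a,r,cn in blobs(m,50):
        if not(150<c[0]<400 and 150<c[1]<300): continue
        P=np.array([plane(T,p,z)[:2] for p in cv2.boxPoints(r)]); print(nm,P.round(4).tolist(),plane(T,r[0],z).round(4))
        l=cv2.fitLine(cn,2,0,.01,.01).ravel(); 
        A,B=plane(T,l[2:]-10*l[:2],z),plane(T,l[2:]+10*l[:2],z); print('dir deg',np.degrees(np.arctan2(*(B-A)[[1,0]])))
E
```

```text
near [ 0.5427 -0.0576  0.1468] 0.0019
n2 [ 0.7459 -0.1196  0.1648] 0.0018
n3 [0.4394 0.4236 0.1818] 0.0012
bar [ 0.4901 -0.3637  0.0362] 0.0062
head [0.5729 0.1148 0.1317] 0.0009
0.147 [ 0.5422 -0.0568  0.147 ] [ 0.5433 -0.0583  0.147 ]
0.165 [ 0.5397 -0.0568  0.165 ] [ 0.5576 -0.0483  0.165 ]
0.183 [ 0.5373 -0.0568  0.183 ] [ 0.5718 -0.0383  0.183 ]
post [0.5736226  0.11496938 0.1285    ] [0.57021804 0.11393767 0.1285    ]
[68.5 61.1] 0.147 [0.4477 0.4922 0.4411 0.4574] 14561
[68.5 61.1] 0.165 [0.4397 0.4834 0.4333 0.4492] 14561
[68.5 61.1] 0.183 [0.4317 0.4746 0.4254 0.4411] 14561
[281.4  43.6] 0.147 [0.3002 0.4826 0.298  0.4597] 11621
[281.4  43.6] 0.165 [0.2949 0.474  0.2927 0.4515] 11621
[281.4  43.6] 0.183 [0.2895 0.4654 0.2874 0.4433] 11621
[280.7 136.5] 0.147 [0.0799 0.0825 0.0798 0.0814] 818
[280.7 136.5] 0.165 [0.0785 0.0811 0.0784 0.08  ] 818
[280.7 136.5] 0.183 [0.0771 0.0796 0.077  0.0785] 818
[258.  209.3] 0.147 [0.0793 0.0826 0.0804 0.0822] 848
[258.  209.3] 0.165 [0.0779 0.0811 0.0789 0.0807] 848
[258.  209.3] 0.183 [0.0764 0.0796 0.0775 0.0793] 848
[ 73.8 245.2] 0.147 [0.0833 0.0841 0.0846 0.0836] 929
[ 73.8 245.2] 0.165 [0.0819 0.0826 0.083  0.0821] 929
[ 73.8 245.2] 0.183 [0.0804 0.0811 0.0815 0.0806] 929
orange [[0.5987, 0.1289], [0.6015, 0.113], [0.5508, 0.1028], [0.5481, 0.1186]] [0.5747 0.1158 0.1285]
dir deg -173.63067792550046
orange [[0.5288, -0.2859], [0.5327, -0.3094], [0.4035, -0.3243], [0.3998, -0.3013]] [ 0.4655 -0.3053  0.1285]
dir deg -175.10218805747996
orange [[0.5337, -0.3458], [0.535, -0.356], [0.4498, -0.3623], [0.4485, -0.3522]] [ 0.4914 -0.3541  0.1285]
dir deg -176.6605193120432
orange [[0.4435, -0.3526], [0.445, -0.3637], [0.3915, -0.3679], [0.39, -0.3569]] [ 0.4174 -0.3603  0.1285]
dir deg -176.79684241693172
yellow [[0.629, -0.3328], [0.6328, -0.3632], [0.3552, -0.3832], [0.3516, -0.3541]] [ 0.489  -0.3586  0.046 ]
dir deg -175.66597003293876
```

Support block: three red-banded ones at top-image (281,137) (165 mm), (258,209) (147 mm) and (74,245) (183 mm); the purple ones at (130,200), (188,261) and (437,228) are look-alikes. Only (258,209) = block A stands about 175 mm from the post on its -y side, and the enlarged crop confirms it is red-banded and white. The post needs the 0.0215 step, i.e. an 18 mm lift. The bar is yellow, at (360,233).

```bash
cat >> h.py <<'E'
from scipy.spatial.transform import Rotation as Ro
def go(o,pos,yaw):
    R=Ro.from_rotvec(o["tool_rot"]).as_matrix()
    y=np.degrees(np.arctan2(R[1,0],R[0,0])); d=R.T@(np.asarray(pos)-o["tool_pos"])*100
    tw=-((yaw-y+180)%360-180)
    print("t",round(o["t"],2),"pos",o["tool_pos"].round(4),"yaw",y.round(2),"tilt",np.degrees(np.arccos(-R[2,2])).round(2),"F",o["contact_force"].round(1),"open",round(o["opening"],4),"q",o["q"].round(2)); print("move",d.round(2),tw.round(2))
E
python3 - <<'E'
from h import *
from station import sensors
go(sensors.get_obs(),[.572,.115,.26],10)
E
```

```text
t 0.15 pos [0.144  0.6077 0.2473] yaw 166.66 tilt 0.1 F [ 0.5 -0.7 -0.2] open 0.0858 q [ 1.22  0.05  1.61  0.    1.48 -0.12]
move [-53.01 -38.07  -1.22] 156.66
```

{"name": "move_arm", "arguments": {"increments": [[-53, -38.1, -2, 157, 5], [-53, -38.1, -2, 157, 5], [-53, -38.1, -2, 157, 5], [-53, -38.1, -2, 157, 5], [-53, -38.1, -2, 157, 5]]}}

```text
t: 0.78
tool_pos: [0.3497, 0.3705, 0.2577]
tool_rot: [1.743, 2.614, 0.0]
contact_force: [1.5, 1.1, 0.3]
opening: 0.05
```

```bash
python3 - <<'E'
from h import *
from station import sensors
go(sensors.get_obs(),[.572,.115,.26],10)
E
```

```text
t 0.78 pos [0.3497 0.3705 0.2577] yaw 112.61 tilt 0.01 F [1.5 1.1 0.3] open 0.05 q [ 0.67 -0.23  1.87 -0.    1.51  0.27]
move [-32.13  10.7   -0.23] 102.61
```

{"name": "move_arm", "arguments": {"increments": [[-32, 10.7, 0, 102, 5], [-32, 10.7, 0, 102, 5], [-32, 10.7, 0, 102, 5], [-32, 10.7, 0, 102, 5], [-32, 10.7, 0, 102, 5]]}}

```text
t: 1.4
tool_pos: [0.5567, 0.1361, 0.2577]
tool_rot: [-2.736, -1.544, -0.0]
contact_force: [0.7, 0.2, -1.0]
opening: 0.05
```

```bash
python3 - <<'E'
from h import *
from station import sensors
go(sensors.get_obs(),[.572,.115,.25],10)
E
```

```text
t 1.4 pos [0.5567 0.1361 0.2577] yaw 58.86 tilt 0.01 F [ 0.7  0.2 -1. ] open 0.05 q [ 0.11 -0.08  1.72  0.    1.49  0.65]
move [-1.02  2.41  0.77] 48.86
```

{"name": "move_arm", "arguments": {"increments": [[-1, 2.4, 0.8, 49, 5], [-1, 2.4, 0.8, 49, 5], [-1, 2.4, 0.8, 49, 5], [-1, 2.4, 0.8, 49, 5], [-1, 2.4, 0.8, 49, 5]]}}

```text
t: 2.02
tool_pos: [0.571, 0.117, 0.2494]
tool_rot: [-3.13, -0.274, 0.001]
contact_force: [0.7, 0.3, -0.6]
opening: 0.0501
```

```bash
python3 - <<'E'
from h import *
from station import sensors,get_image
go(sensors.get_obs(),[.572,.115,.25],10)
d=get_image("wrist");pickle.dump(d,open("w1.pkl","wb"));cv2.imwrite("pics/w1.png",d["image"][:,:,::-1]); print(-d["R"].T@d["t"], d["R"][2])
E
```

```text
t 2.02 pos [0.571  0.117  0.2494] yaw 10.0 tilt 0.05 F [ 0.7  0.3 -0.6] open 0.0501 q [ 0.07 -0.05  1.71  0.    1.48  1.47]
move [ 0.06  0.21 -0.06] 0.0
[0.65125819 0.13076886 0.3741603 ] [-0.31310383 -0.05469205 -0.9481428 ]
```

View pics/w1.png

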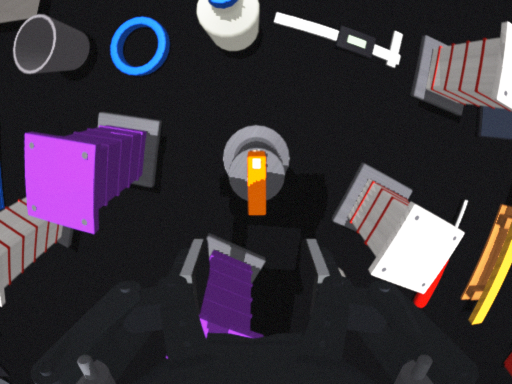

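```bash
cat >> h.py <<'E'
def wplane(d,uv,z):
    K=d["K"]; x,y=(uv[0]-K[0,2])/K[0,0],(uv[1]-K[1,2])/K[1,1]; r=np.hypot(x,y)
    v=np.array([np.sin(r)*x/r,np.sin(r)*y/r,np.cos(r)]) if r>1e-9 else np.array([0,0,1.])
    w=d["R"].T@v; c=-d["R"].T@d["t"]; return c+w*(z-c[2])/w[2]
E
python3 - <<'E'
from h import *
d=pickle.load(open("w1.pkl","rb"))
cv2.imwrite("pics/w1c.png",cv2.resize(d["image"][115:225,210:310,::-1],None,fx=5,fy=5,interpolation=cv2.INTER_CUBIC))
H=hsv(d);h,s,v=H[...,0],H[...,1],H[...,2]
for c,a,r,cn in blobs((h>=4)&(h<=28)&(s>120)&(v>80),60):
    if 240<c[0]<275: 
        print(c,a,r)
        m=np.zeros(h.shape,np.uint8);cv2.drawContours(m,[cn],0,1,-1)
        for y in range(150,218,4):
            xs=np.where(m[y])[0]
            if len(xs): print(y,xs.min(),xs.max(),wplane(d,(xs.min()-.5,y),.1285)[:2].round(4),wplane(d,(xs.max()+.5,y),.1285)[:2].round(4))
E
```

```text
[256.30769231 184.35565611] 1105 ((256.5, 183.0), (64.0, 19.0), 90.0)
154 248 265 [0.6028 0.1282] [0.6054 0.1133]
158 247 265 [0.5993 0.1284] [0.6021 0.1127]
162 247 265 [0.5959 0.1278] [0.5987 0.112 ]
166 247 266 [0.5924 0.1273] [0.5954 0.1106]
170 247 265 [0.589  0.1267] [0.5918 0.1107]
174 247 266 [0.5855 0.1261] [0.5885 0.1093]
178 248 266 [0.5821 0.1247] [0.585  0.1086]
182 247 265 [0.5785 0.1249] [0.5813 0.1088]
186 247 265 [0.5749 0.1243] [0.5777 0.1081]
190 248 265 [0.5715 0.1229] [0.5742 0.1074]
194 248 265 [0.5678 0.1222] [0.5706 0.1068]
198 248 265 [0.5642 0.1216] [0.5669 0.1061]
202 248 265 [0.5605 0.121 ] [0.5632 0.1054]
206 248 265 [0.5568 0.1204] [0.5595 0.1047]
210 248 265 [0.553  0.1198] [0.5558 0.104 ]
214 248 265 [0.5492 0.1191] [0.552  0.1033]
```

View pics/w1c.png

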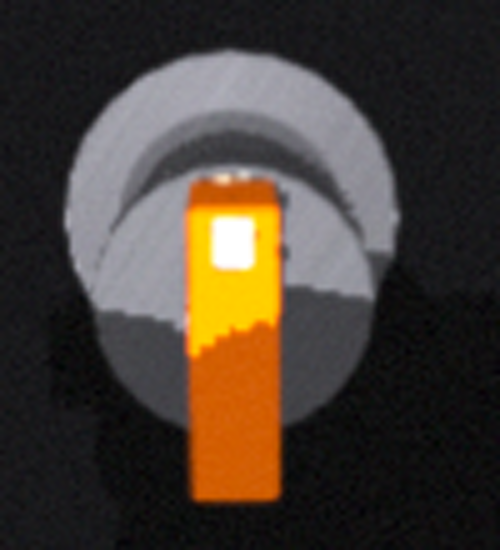

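{"name": "move_arm", "arguments": {"increments": [[0.4, 0.2, 4, 0, 5], [0.4, 0.2, 8, 0, 5], [0.4, 0.2, 11, 0, 5], [0.4, 0.2, 12.5, 0, 5], [0.4, 0.2, 12.5, 0, 5]]}}

```text
t: 2.7
tool_pos: [0.5748, 0.1158, 0.1238]
tool_rot: [-3.129, -0.281, 0.004]
contact_force: [-0.4, -0.1, 0.3]
opening: 0.0502
```

```bash
python3 - <<'E'
from h import *
from station import sensors,get_image
go(sensors.get_obs(),[.575,.1157,.1145],10.)
d=get_image("wrist");cv2.imwrite("pics/w2.png",d["image"][:,:,::-1])
E
```

```text
t 2.7 pos [0.5748 0.1158 0.1238] yaw 10.27 tilt 0.13 F [-0.4 -0.1  0.3] open 0.0502 q [ 0.07  0.07  1.81 -0.    1.26  1.46]
move [0.02 0.01 0.93] 0.27
```

View pics/w2.png

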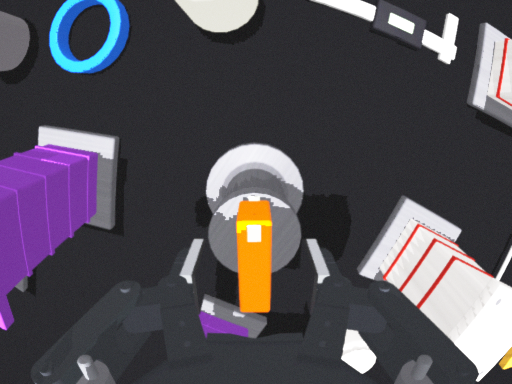

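The orange head, columns 237–270 in the wrist view, lies centred between the fingertips (about 195 and 318), so I go down and close.

{"name": "move_arm", "arguments": {"increments": [[0, 0, 0.9, 0, 5], [0, 0, 0.9, 0, 3], [0, 0, 0.9, 0, 1], [0, 0, 0.9, 0, 0.5], [0, 0, 0.9, 0, 0.5]], "newtons": 40}}

```text
t: 3.38
tool_pos: [0.5758, 0.116, 0.1164]
tool_rot: [-3.129, -0.281, -0.001]
contact_force: [-1.6, 0.3, 1.6]
opening: 0.0152
```

```bash
python3 - <<'E'
from h import *
from station import sensors,get_image
o=sensors.get_obs();go(o,[.575,.1157,.1145],10.);print(o['wrist_torque'])
E
```

```text
t 3.38 pos [0.5758 0.116  0.1164] yaw 10.26 tilt 0.04 F [-1.6  0.3  1.6] open 0.0152 q [0.07 0.08 1.81 0.   1.25 1.46]
move [-0.08  0.01  0.19] 0.26
[0.17658962 0.08409751 0.24103389]
```

{"name": "move_arm", "arguments": {"increments": [[0, 0, 0, -7, 0.5], [0, 0, 0, -14, 0.5], [0, 0, 0, -21, 0.5], [0, 0, 0, -28, 0.5], [0, 0, 0, -35, 0.5]]}}

```text
t: 4.0
tool_pos: [0.5757, 0.116, 0.1156]
tool_rot: [-2.898, -1.213, -0.001]
contact_force: [0.7, 1.0, -1.1]
opening: 0.0156
```

```bash
python3 - <<'E'
from h import *
from station import sensors,get_image
o=sensors.get_obs();go(o,[.575,.1157,.1145],72.);print(o['wrist_torque'])
E
```

```text
t 4.0 pos [0.5757 0.116  0.1156] yaw 45.43 tilt 0.05 F [ 0.7  1.  -1.1] open 0.0156 q [0.07 0.08 1.81 0.   1.25 0.85]
move [-0.07 -0.03  0.11] -26.57
[ 0.14261104 -0.21787601 -0.0260004 ]
```

{"name": "move_arm", "arguments": {"increments": [[0, 0, 0, -7, 0.5], [0, 0, 0, -14, 0.5], [0, 0, 0, -20, 0.5], [0, 0, 0, -26, 0.5], [0, 0, 0, -26, 0.5]]}}

```text
t: 4.62
tool_pos: [0.5757, 0.116, 0.1156]
tool_rot: [2.555, 1.828, 0.001]
contact_force: [2.4, 0.9, -2.4]
opening: 0.0156
```

```bash
python3 - <<'E'
from h import *
from station import sensors,get_image
o=sensors.get_obs();go(o,[.575,.1157,.1375],72.);print(o['wrist_torque'])
d=get_image("wrist");cv2.imwrite("pics/w3.png",d["image"][:,:,::-1])
E
```

```text
t 4.62 pos [0.5757 0.116  0.1156] yaw 71.15 tilt 0.05 F [ 2.4  0.9 -2.4] open 0.0156 q [0.07 0.08 1.81 0.   1.25 0.4 ]
move [-0.05 -0.06 -2.19] -0.85
[ 0.22282442 -0.41385614  0.00356974]
```

View pics/w3.png

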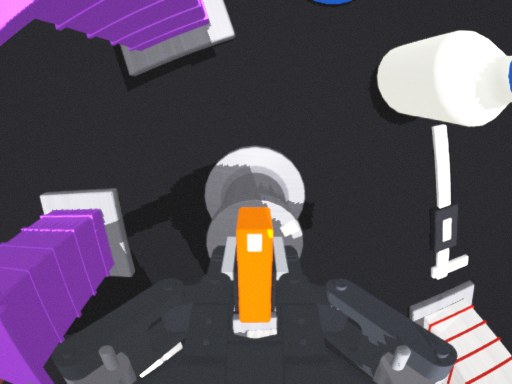

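{"name": "move_arm", "arguments": {"increments": [[0, 0, -0.5, 0, 0.5], [0, 0, -1.1, 0, 0.5], [0, 0, -1.7, 0, 0.5], [0, 0, -2.25, 0, 0.5], [0, 0, -2.25, 0, 0.5]]}}

```text
t: 5.3
tool_pos: [0.5757, 0.1159, 0.1393]
tool_rot: [2.554, 1.829, 0.001]
contact_force: [2.7, 2.8, -2.5]
opening: 0.0152
```

```bash
python3 - <<'E'
from h import *
from station import sensors,get_image
o=sensors.get_obs();go(o,[.575,.1157,.1375],10.);print(o['wrist_torque'])
d=get_image("wrist");cv2.imwrite("pics/w4.png",d["image"][:,:,::-1])
d=get_image("scene");cv2.imwrite("pics/s4.png",cv2.resize(d["image"][170:290,180:340,::-1],None,fx=5,fy=5,interpolation=cv2.INTER_CUBIC))
E
```

```text
t 5.3 pos [0.5757 0.1159 0.1393] yaw 71.23 tilt 0.05 F [ 2.7  2.8 -2.5] open 0.0152 q [0.07 0.05 1.8  0.   1.29 0.4 ]
move [-0.05 -0.06  0.18] 61.23
[ 0.42215205 -0.40029924 -0.01861535]
```

View pics/w4.png

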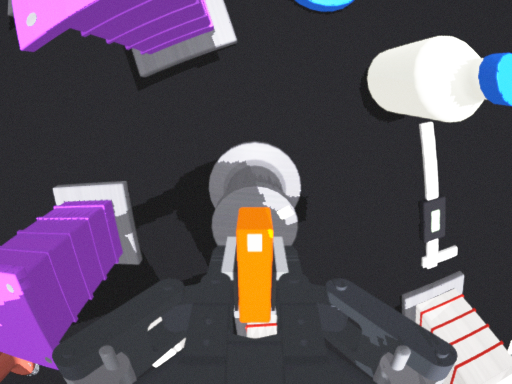

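View pics/s4.png

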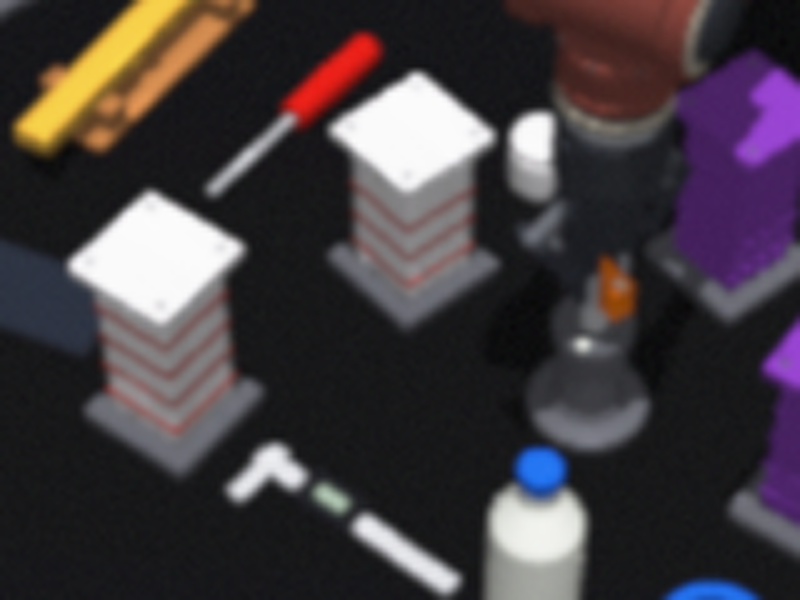

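{"name": "move_arm", "arguments": {"increments": [[0, 0, 0.05, 9, 0.5], [0, 0, 0.1, 18, 0.5], [0, 0, 0.1, 27, 0.5], [0, 0, 0.1, 36, 0.5], [0, 0, 0.1, 42, 0.5]]}}

```text
t: 6.02
tool_pos: [0.5757, 0.1159, 0.1374]
tool_rot: [-3.041, -0.787, -0.001]
contact_force: [3.6, 3.1, -3.0]
opening: 0.0149
```

{"name": "move_arm", "arguments": {"increments": [[0, 0, 0, 7, 0.5], [0, 0, 0, 13, 0.5], [0, 0, 0, 18, 0.5], [0, 0, 0, 21, 0.5], [0, 0, 0, 22, 0.5]]}}

```text
t: 6.65
tool_pos: [0.5757, 0.1159, 0.1374]
tool_rot: [3.134, 0.203, 0.001]
contact_force: [4.6, 2.2, -2.7]
opening: 0.0157
```

```bash
python3 - <<'E'
from h import *
from station import sensors,get_image
o=sensors.get_obs();go(o,[.575,.1157,.1375],10.);print(o['wrist_torque'])
d=get_image("wrist");cv2.imwrite("pics/w5.png",d["image"][:,:,::-1])
E
```

```text
t 6.65 pos [0.5757 0.1159 0.1374] yaw 7.41 tilt 0.05 F [ 4.6  2.2 -2.7] open 0.0157 q [ 0.07  0.06  1.8  -0.    1.28  1.51]
move [-0.07  0.01 -0.01] -2.59
[ 0.45082177 -0.602453    1.49979979]
```

View pics/w5.png

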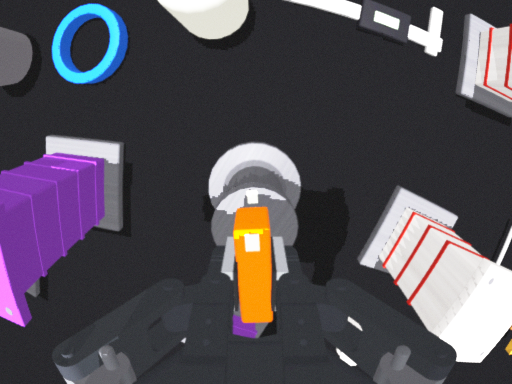

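{"name": "move_arm", "arguments": {"increments": [[0, 0, 0, 0, 2], [0, 0, 0, 0, 3.5], [0, 0, 0, 0, 5], [0, 0, 0, 0, 5], [0, 0, -4, 0, 5]]}}

```text
t: 7.32
tool_pos: [0.5727, 0.1155, 0.1735]
tool_rot: [3.135, 0.197, -0.014]
contact_force: [0.3, 0.1, 0.2]
opening: 0.0504
```

{"name": "move_arm", "arguments": {"increments": [[0, 0, -6, 0, 5], [0, 0, -10, 0, 5], [0, 0, -10, 0, 5], [0, 0, -10, 0, 5]]}}

```text
t: 7.82
tool_pos: [0.5751, 0.1157, 0.2766]
tool_rot: [3.135, 0.198, -0.002]
contact_force: [-0.4, 0.4, -0.7]
opening: 0.0504
```

```bash
python3 - <<'E'
from h import *
from station import sensors,get_image
o=sensors.get_obs();go(o,[.49,-.36,.2375],4.)
d=get_image("wrist");pickle.dump(d,open("w6.pkl","wb"));cv2.imwrite("pics/w6.png",d["image"][:,:,::-1])
cv2.imwrite("pics/w6c.png",cv2.resize(d["image"][100:240,200:310,::-1],None,fx=4,fy=4,interpolation=cv2.INTER_CUBIC))
d=get_image("scene");pickle.dump(d,open("s6.pkl","wb"));cv2.imwrite("pics/s6.png",cv2.resize(d["image"][170:290,180:340,::-1],None,fx=5,fy=5,interpolation=cv2.INTER_CUBIC))
E
```

```text
t 7.83 pos [0.5751 0.1157 0.2766] yaw 7.22 tilt 0.06 F [-0.4  0.4 -0.7] open 0.0504 q [ 0.07 -0.05  1.67 -0.    1.52  1.52]
move [-14.42  46.13   3.93] 3.22
```

View pics/w6c.png

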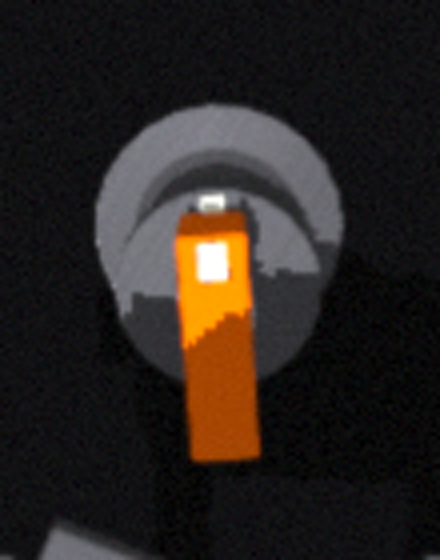

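View pics/s6.png

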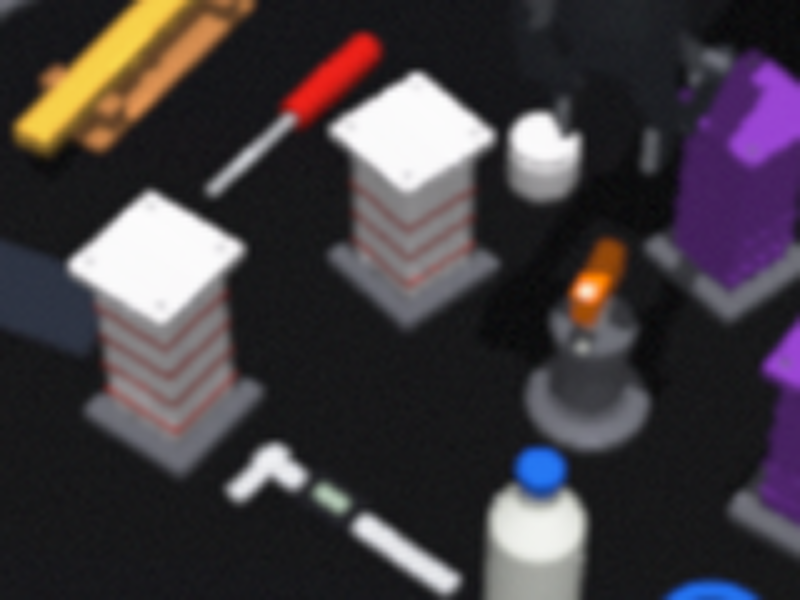

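```bash
python3 - <<'E'
from h import *
for dn,p in (("s0","scene0.pkl"),("s6","s6.pkl")):
    d=pickle.load(open(p,"rb"));im=d["image"].astype(int)
    w=im[220:240,290:308].min(2); ys,xs=np.mgrid[220:240,290:308]; m=np.where(w>110,w,0); m=(w-80).clip(0)*(ys<231)
    print(dn,(xs*m).sum()/m.sum(),(ys*m).sum()/m.sum(),w.max())
P=np.array([.596,.119,0])
for s in (.0035,.0215,.0395): print(s,proj(d,P+[0,0,.125+s]))
d=pickle.load(open("w6.pkl","rb"));H=hsv(d);h,s,v=H[...,0],H[...,1],H[...,2]
# top face long edges: crop px (177,236)->(192,460), (249,236)->(260,456)
for z in (.1285,.1465,.1645):
    A=[wplane(d,(200+a/4-.5,100+b/4-.5),z) for a,b in ((177,236),(249,236),(260,458),(192,460))]
    print(z,np.linalg.norm(A[0]-A[3]),np.linalg.norm(A[0]-A[1]),np.mean(A,0).round(4),np.degrees(np.arctan2(*((A[0]+A[1]-A[2]-A[3])[[1,0]]))))
E
```

```text
s0 295.71751412429376 229.93785310734464 185
s6 296.86046511627904 227.831007751938 193
0.0035 [297.07248874 231.69261416]
0.0215 [297.37583491 228.16174525]
0.0395 [297.68462829 224.5674722 ]
0.1285 0.05675098838441637 0.016857507147210606 [0.5706 0.1148 0.1285] 10.38681195836404
0.1465 0.05300773597022022 0.015745598683190754 [0.5763 0.1155 0.1465] 10.386811958364001
0.1645 0.049264483556023954 0.01463369021917086 [0.5819 0.1163 0.1645] 10.386811958364015
```

{"name": "move_arm", "arguments": {"increments": [[-14.5, 46, -1, 3.2, 6], [-14.5, 46, -1, 3.2, 6], [-14.5, 46, -1, 3.2, 6], [-14.5, 46, -1, 3.2, 6], [-14.5, 46, -1, 3.2, 6]]}}

```text
t: 8.55
tool_pos: [0.5186, -0.1932, 0.282]
tool_rot: [-3.138, -0.11, 0.004]
contact_force: [0.6, -0.2, 0.2]
opening: 0.0598
```

```bash
python3 - <<'E'
from h import *
from station import sensors,get_image
o=sensors.get_obs();go(o,[.49,-.36,.2],4.)
E
```

```text
t 8.55 pos [ 0.5186 -0.1932  0.282 ] yaw 4.03 tilt 0.16 F [ 0.6 -0.2  0.2] open 0.0598 q [-0.49 -0.13  1.74  0.    1.54  1.01]
move [-4.   16.46  8.18] 0.03
```

{"name": "move_arm", "arguments": {"increments": [[-4, 16.5, 3, 0, 6], [-4, 16.5, 6, 0, 6], [-4, 16.5, 8, 0, 6], [-4, 16.5, 8, 0, 6], [-4, 16.5, 8, 0, 6]]}}

```text
t: 9.18
tool_pos: [0.4911, -0.3585, 0.2025]
tool_rot: [-3.137, -0.11, 0.003]
contact_force: [0.4, -0.4, 1.0]
opening: 0.0599
```

```bash
python3 - <<'E'
from h import *
from station import sensors,get_image
o=sensors.get_obs();go(o,[.49,-.36,.2],4.)
d=get_image("wrist");pickle.dump(d,open("w7.pkl","wb"));cv2.imwrite("pics/w7.png",d["image"][:,:,::-1])
H=hsv(d);h,s,v=H[...,0],H[...,1],H[...,2]
for c,a,r,cn in blobs((h>=20)&(h<=30)&(s>120)&(v>120),60): print(c,a,r)
E
```

```text
t 9.18 pos [ 0.4911 -0.3585  0.2025] yaw 4.01 tilt 0.16 F [ 0.4 -0.4  1. ] open 0.0599 q [-0.75  0.05  1.7   0.    1.4   0.75]
move [-0.12  0.14  0.25] 0.01
[257.30101958 190.05356854] 6179 ((259.10076904296875, 164.04495239257812), (68.07980346679688, 258.3497009277344), 0.8303155303001404)
```

View pics/w7.png

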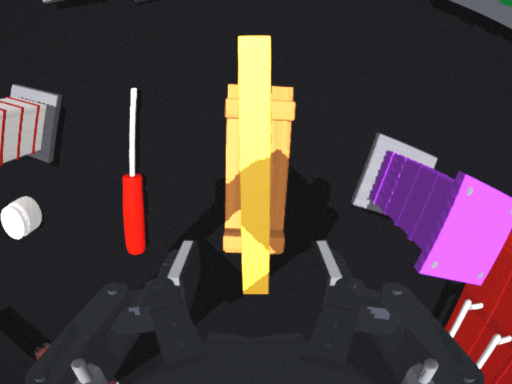

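```bash
python3 - <<'E'
from h import *
d=pickle.load(open("w7.pkl","rb"))
A=[wplane(d,p,.046) for p in ((238,36),(271,36),(269.5,293.5),(243,293.5))]
print(np.round(A,4),np.mean(A,0)); u=(A[0]+A[1]-A[2]-A[3])/2; print(np.linalg.norm(u),np.degrees(np.arctan2(u[1],u[0])),np.linalg.norm(A[0]-A[1]))
H=hsv(d);h,s,v=H[...,0],H[...,1],H[...,2]
cv2.imwrite("pics/w7c.png",cv2.resize(d["image"][20:310,205:315,::-1],None,fx=2,fy=2))
for y in range(45,290,30):
    row=d["image"][y,225:290]; m=(h[y]>=21)&(h[y]<=30)&(s[y]>150)&(v[y]>100); xs=np.where(m)[0]; xs=xs[(xs>225)&(xs<285)]
    if len(xs): print(y,xs.min(),xs.max(), wplane(d,(xs.min()-.5,y),.046)[:2].round(4),wplane(d,(xs.max()+.5,y),.046)[:2].round(4))
E
```

```text
[[ 0.6292 -0.3336  0.046 ]
 [ 0.6313 -0.364   0.046 ]
 [ 0.3543 -0.3858  0.046 ]
 [ 0.3521 -0.3546  0.046 ]] [ 0.49171391 -0.35950909  0.046     ]
0.27786244351823736 4.416880926240031 0.030441902592810818
45 270 270 [ 0.6224 -0.3632] [ 0.6224 -0.3641]
75 238 270 [ 0.5916 -0.3357] [ 0.5937 -0.3662]
135 270 270 [ 0.5367 -0.3696] [ 0.5368 -0.3705]
165 249 269 [ 0.506  -0.3516] [ 0.5074 -0.372 ]
195 241 268 [ 0.4747 -0.3456] [ 0.4767 -0.3736]
225 241 268 [ 0.4417 -0.3473] [ 0.4437 -0.3764]
255 241 269 [ 0.4054 -0.3492] [ 0.4077 -0.3807]
285 243 267 [ 0.3647 -0.3534] [ 0.3668 -0.3823]
```

View pics/w7c.png

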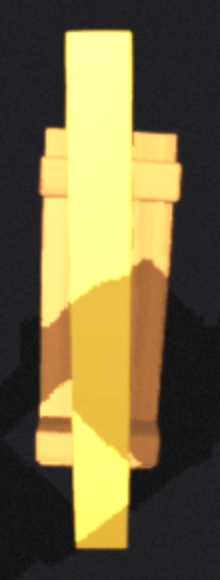

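{"name": "move_arm", "arguments": {"increments": [[0, 0.13, 5, -0.3, 5.5], [0, 0.13, 10, -0.3, 5.5], [0, 0.13, 14, -0.3, 5.5], [0, 0.13, 15.3, -0.3, 5.5], [0, 0.13, 15.3, -0.3, 5.5]]}}

```text
t: 9.85
tool_pos: [0.4924, -0.3598, 0.0517]
tool_rot: [3.139, 0.121, 0.001]
contact_force: [-0.1, -0.4, 0.0]
opening: 0.0548
```

```bash
python3 - <<'E'
from h import *
from station import sensors,get_image
o=sensors.get_obs();go(o,[.4913,-.3598,.039],4.3)
d=get_image("wrist");cv2.imwrite("pics/w8.png",d["image"][:,:,::-1])
E
```

```text
t 9.85 pos [ 0.4924 -0.3598  0.0517] yaw 4.41 tilt 0.04 F [-0.1 -0.4  0. ] open 0.0548 q [-0.75  0.21  1.79  0.    1.14  0.74]
move [-0.11 -0.01  1.27] 0.11
```

View pics/w8.png

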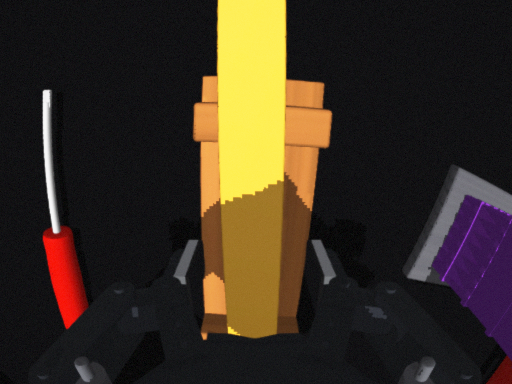

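{"name": "move_arm", "arguments": {"increments": [[-0.1, 0, 1.2, 0, 5.5], [-0.1, 0, 1.2, 0, 4.5], [-0.1, 0, 1.2, 0, 3], [-0.1, 0, 1.2, 0, 1.5], [-0.1, 0, 1.2, 0, 1.5]], "newtons": 60}}

```text
t: 10.52
tool_pos: [0.4908, -0.3605, 0.0395]
tool_rot: [3.139, 0.119, 0.0]
contact_force: [-1.7, 2.2, 4.0]
opening: 0.0294
```

```bash
python3 - <<'E'
from h import *
from station import sensors,get_image
o=sensors.get_obs();go(o,[.4913,-.3598,.2],4.3)
E
```

```text
t 10.53 pos [ 0.4908 -0.3605  0.0395] yaw 4.33 tilt 0.02 F [-1.7  2.2  4. ] open 0.0294 q [-0.76  0.23  1.79  0.    1.12  0.74]
move [  0.06  -0.06 -16.05] 0.03
```

{"name": "move_arm", "arguments": {"increments": [[0, 0, -2, 0, 1.5], [0, 0, -6, 0, 1.5], [0, 0, -12, 0, 1.5], [0, 0, -18, 0, 1.5], [0, 0, -22, 0, 1.5]]}}

```text
t: 11.15
tool_pos: [0.491, -0.3609, 0.2631]
tool_rot: [3.136, 0.119, 0.005]
contact_force: [-0.8, -0.2, -4.4]
opening: 0.0289
```

```bash
python3 - <<'E'
from h import *
from station import sensors,get_image
o=sensors.get_obs();a=np.array([.576,.1155]);b=np.array([.5427,-.0575]);v=a-b;print(np.degrees(np.arctan2(v[1],v[0])),(a+b)/2)
go(o,[*((a+b)/2),.26],np.degrees(np.arctan2(v[1],v[0])));print(o['wrist_torque'])
d=get_image("wrist");cv2.imwrite("pics/w9.png",d["image"][:,:,::-1])
E
```

```text
79.10464624941221 [0.55935 0.029  ]
t 11.15 pos [ 0.491  -0.3609  0.2631] yaw 4.33 tilt 0.27 F [-0.8 -0.2 -4.4] open 0.0289 q [-0.76  0.    1.64 -0.    1.5   0.74]
move [  9.76 -38.37   0.2 ] -74.77
[-0.04413006  0.03477179 -0.02255239]
```

View pics/w9.png

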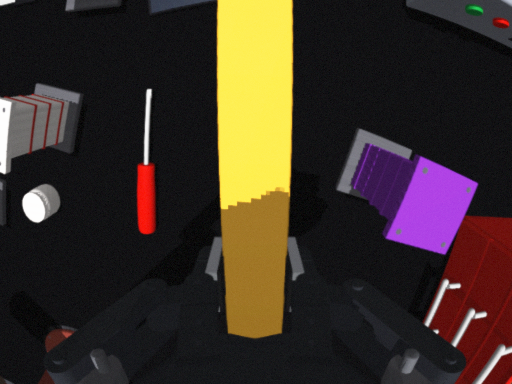

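{"name": "move_arm", "arguments": {"increments": [[1, -3, 0, -6, 1.5], [3, -9, 0, -14, 1.5], [4.5, -16, 0, -23, 1.5], [6, -22, 0, -32, 1.5], [7, -27, 0, -41, 1.5]]}}

```text
t: 11.82
tool_pos: [0.5394, -0.0838, 0.2575]
tool_rot: [-2.895, -1.218, 0.001]
contact_force: [0.5, -0.1, -4.4]
opening: 0.0288
```

```bash
python3 - <<'E'
from h import *
from station import sensors,get_image
o=sensors.get_obs();go(o,[.55935,.029,.26],79.1)
E
```

```text
t 11.82 pos [ 0.5394 -0.0838  0.2575] yaw 45.62 tilt 0.06 F [ 0.5 -0.1 -4.4] open 0.0288 q [-0.29 -0.14  1.79 -0.    1.5   0.48]
move [ 9.46 -6.47 -0.25] -33.48
```

{"name": "move_arm", "arguments": {"increments": [[3, -2, 0, -9, 1.5], [6, -4, 0, -18, 1.5], [8, -5.5, 0, -27, 1.5], [9.5, -6.5, 0, -33.5, 1.5], [9.5, -6.5, 0, -33.5, 1.5]]}}

```text
t: 12.45
tool_pos: [0.56, 0.0283, 0.2574]
tool_rot: [-2.425, -1.995, 0.002]
contact_force: [-0.5, -1.2, -4.3]
opening: 0.029
```

{"name": "move_arm", "arguments": {"increments": [[0, 0, 0, 0, 1.5]]}}

```text
t: 12.58
tool_pos: [0.5601, 0.0269, 0.258]
tool_rot: [-2.428, -1.993, 0.002]
contact_force: [-0.2, -0.2, -3.4]
opening: 0.0289
```

```bash
python3 - <<'E'
from h import *
from station import sensors,get_image
o=sensors.get_obs();go(o,[.55935,.029,.158],79.1);print(o['wrist_torque'])
for n in("wrist","top"):
    d=get_image(n);pickle.dump(d,open(n+"10.pkl","wb"));cv2.imwrite(f"pics/{n}10.png",d["image"][:,:,::-1])
E
```

```text
t 12.57 pos [0.5601 0.0269 0.258 ] yaw 78.75 tilt 0.08 F [-0.2 -0.2 -3.4] open 0.0289 q [-0.08 -0.11  1.75 -0.    1.5   0.11]
move [ 0.2 -0.1 10. ] -0.35
[-0.00654066 -0.01521267  0.00145551]
```

View pics/wrist10.png

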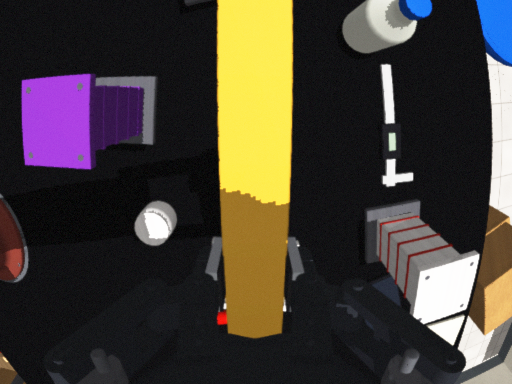

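View pics/top10.png

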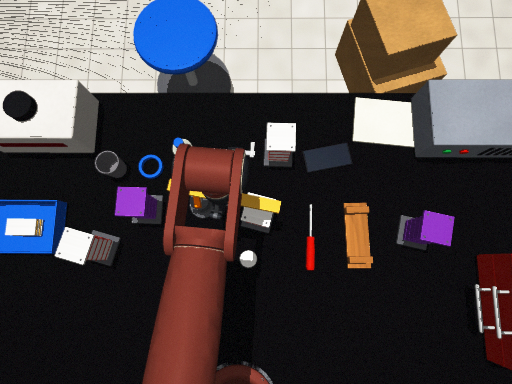

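{"name": "move_arm", "arguments": {"increments": [[0.2, -0.1, 2, -0.3, 1.5], [0.2, -0.1, 4.5, -0.3, 1.5], [0.2, -0.1, 6.5, -0.3, 1.5], [0.2, -0.1, 8, -0.3, 1.5], [0.2, -0.1, 8.8, -0.3, 1.5]]}}

```text
t: 13.3
tool_pos: [0.5595, 0.0295, 0.1694]
tool_rot: [-2.421, -2.0, 0.002]
contact_force: [1.0, -0.1, -3.5]
opening: 0.0291
```

{"name": "move_arm", "arguments": {"increments": [[0, 0, 0, 0, 1.5], [0, 0, 0.2, 0, 1.5]]}}

```text
t: 13.55
tool_pos: [0.5609, 0.0295, 0.1701]
tool_rot: [2.421, 2.0, 0.003]
contact_force: [-0.2, 0.7, -3.3]
opening: 0.029
```

```bash
python3 - <<'E'
from h import *
from station import sensors,get_image
o=sensors.get_obs();go(o,[.55935,.029,.1565],79.1);print(o['wrist_torque'])
d=get_image("scene");pickle.dump(d,open("s11.pkl","wb"));cv2.imwrite("pics/s11.png",cv2.resize(d["image"][170:290,180:340,::-1],None,fx=5,fy=5,interpolation=cv2.INTER_CUBIC))
E
```

```text
t 13.55 pos [0.5609 0.0295 0.1701] yaw 79.13 tilt 0.13 F [-0.2  0.7 -3.3] open 0.029 q [-0.08 -0.04  1.84  0.    1.34  0.11]
move [-0.07 -0.14  1.36] 0.03
[ 0.00124516 -0.00151056  0.0649416 ]
```

View pics/s11.png

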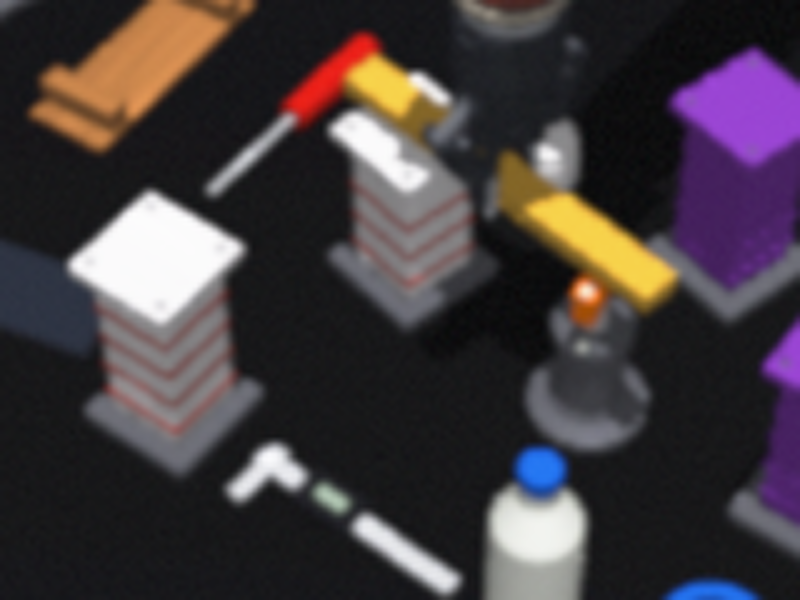

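{"name": "move_arm", "arguments": {"increments": [[0, 0, 0.2, 0, 1.5], [0, 0, 0.4, 0, 1.5], [0, 0, 0.6, 0, 1.5], [0, 0, 0.8, 0, 1.5], [0, 0, 0.8, 0, 1.5]]}}

```text
t: 14.22
tool_pos: [0.5598, 0.0295, 0.1605]
tool_rot: [-2.421, -2.001, 0.001]
contact_force: [0.0, -0.8, -3.6]
opening: 0.0292
```

{"name": "move_arm", "arguments": {"increments": [[0, 0, 0.1, 0, 1.5], [0, 0, 0.15, 0, 1.5], [0, 0, 0.2, 0, 1.5], [0, 0, 0.2, 0, 1.5]]}}

```text
t: 14.72
tool_pos: [0.56, 0.0295, 0.1588]
tool_rot: [-2.422, -2.001, 0.0]
contact_force: [-1.1, -0.2, -3.9]
opening: 0.0288
```

{"name": "move_arm", "arguments": {"increments": [[0, 0, 0.05, 0, 1.5], [0, 0, 0.1, 0, 1.5], [0, 0, 0.1, 0, 1.5]]}}

```text
t: 15.1
tool_pos: [0.5599, 0.0295, 0.1578]
tool_rot: [-2.422, -2.001, 0.0]
contact_force: [-0.3, -0.1, -4.5]
opening: 0.0288
```

{"name": "move_arm", "arguments": {"increments": [[0, 0, 0.05, 0, 1.5], [0, 0, 0.1, 0, 1.5], [0, 0, 0.1, 0, 1.5]]}}

```text
t: 15.48
tool_pos: [0.5599, 0.0295, 0.1568]
tool_rot: [-2.422, -2.001, 0.0]
contact_force: [-0.3, -0.6, -4.0]
opening: 0.0288
```

{"name": "move_arm", "arguments": {"increments": [[0, 0, 0.05, 0, 1.5], [0, 0, 0.1, 0, 1.5], [0, 0, 0.1, 0, 1.5]]}}

```text
t: 15.85
tool_pos: [0.5601, 0.0295, 0.1564]
tool_rot: [2.422, 2.001, 0.0]
contact_force: [-1.9, 0.3, 0.0]
opening: 0.029
```

```bash
python3 - <<'E'
from h import *
from station import sensors
o=sensors.get_obs();go(o,[.55935,.029,.1565],79.1);print(o['wrist_torque'])
E
```

```text
t 15.85 pos [0.5601 0.0295 0.1564] yaw 79.13 tilt 0.01 F [-1.9  0.3  0. ] open 0.029 q [-0.08 -0.02  1.85 -0.    1.32  0.11]
move [-0.06 -0.06 -0.01] 0.03
[-0.00911771  0.25087387 -0.04265165]
```

Contact came at TCP height 0.1564 and the weight has gone off the gripper (Fz from -4 to 0 N), so I release.

{"name": "move_arm", "arguments": {"increments": [[0, 0, 0, 0, 3.2], [0, 0, 0, 0, 4], [0, 0, 0, 0, 5.5], [0, 0, 0, 0, 5.5], [0, 0, 0, 0, 5.5]]}}

```text
t: 16.48
tool_pos: [0.56, 0.0295, 0.1559]
tool_rot: [2.422, 2.001, 0.0]
contact_force: [-0.9, 1.2, -0.7]
opening: 0.0548
```

{"name": "move_arm", "arguments": {"increments": [[0, 0, -1, 0, 5.5], [0, 0, -3, 0, 5.5], [0, 0, -7, 0, 5.5], [0, 0, -11, 0, 5.5], [0, 0, -11, 0, 5.5]]}}

```text
t: 17.1
tool_pos: [0.5625, 0.0294, 0.2729]
tool_rot: [2.416, 1.996, 0.012]
contact_force: [0.3, 0.7, 0.4]
opening: 0.0547
```

```bash
python3 - <<'E'
from h import *
from station import sensors,get_image
o=sensors.get_obs();go(o,[.45,.15,.27],79.1)
for n in("wrist","scene"):
    d=get_image(n);pickle.dump(d,open(n+"12.pkl","wb"))
    if n=="wrist":cv2.imwrite(f"pics/{n}12.png",d["image"][:,:,::-1])
    else: cv2.imwrite("pics/s12.png",cv2.resize(d["image"][170:290,180:340,::-1],None,fx=5,fy=5,interpolation=cv2.INTER_CUBIC))
E
```

```text
t 17.1 pos [0.5625 0.0294 0.2729] yaw 79.14 tilt 0.62 F [0.3 0.7 0.4] open 0.0547 q [-0.08 -0.11  1.74  0.    1.51  0.11]
move [  9.73 -13.32   0.15] 0.04
```

View pics/wrist12.png

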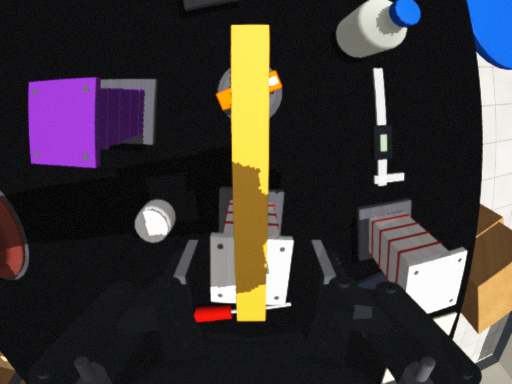

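View pics/s12.png

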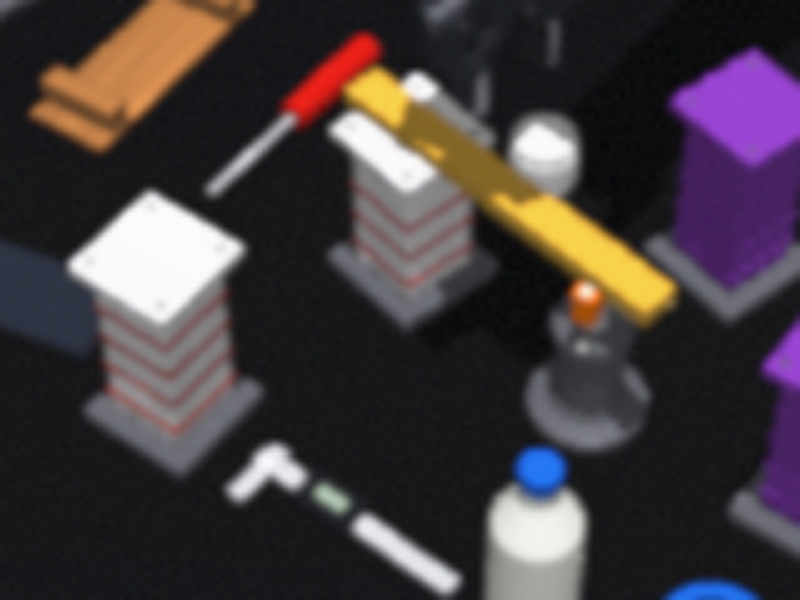

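```bash
python3 - <<'E'
from h import *
from station import sensors,get_image,order
d=pickle.load(open("wrist12.pkl","rb"))
A=[wplane(d,p,.163) for p in ((231,24.5),(269.5,25.5),(266,321),(236.5,321))]
print(np.round(A,4),np.linalg.norm(A[0]-A[1]),np.linalg.norm(A[2]-A[3]),np.linalg.norm(A[0]-A[3]),np.mean(A,0))
S=pickle.load(open("scene12.pkl","rb"))
# same ends in scene: corners crop px -> full: outer corners
for a,b in ((A[0]+A[1],0),(A[2]+A[3],0)): print(((proj(S,a/2)-[180,170])*5).round(0))
order.finish_job()
E
```

```text
[[ 0.5722  0.1698  0.163 ]
 [ 0.6013  0.1633  0.163 ]
 [ 0.5493 -0.1099  0.163 ]
 [ 0.5189 -0.1039  0.163 ]] 0.02974668603617273 0.030975168445827705 0.27883684235658035 [0.5604089 0.0298163 0.163    ]
[659. 298.]
[361.  78.]
the job is handed in; nothing more can be done
```

The post is locked level with block A and the brass bar rests level across both. I handed the job in at about 17 s of the 61 s allowed.

- **Block:** The one to use was block A (147 mm), 175 mm from the post on its -y side.
- **Post:** I unlocked the head by about 61° counter-clockwise, lifted it roughly 23 mm, twisted it fully back to its stop and released it. Afterwards the white marks lined up, the head stood at 10.4° against 10.2° at the start, and the views fit a top height of about 0.1465 m (the 0.0215 step).
- **Bar:** I gripped it at its middle and lowered it until its weight came off the gripper (vertical force from -4 N to 0). I then released it and backed off to about 11 cm above.
- **Last checks:**
  - Taking the bar's top at 0.163 m, the bar measures 279 mm long and 30 to 31 mm wide at its ends.
  - Its ends land where the scene camera shows them, to within about 2 camera pixels, so it is level within measuring error.
  - It lies across both block A and the orange head.
  - In the last pictures the bystanders in view look unmoved. I did not measure them or take a final overhead view.
- **Disagreements:** None of the checks failed. My first two-camera estimate of the bar's height on the rack was low (0.036 m against an expected 0.046 m for its top), because the bar's sides blurred into the outline, so I did not use it.

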